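# Lock the decorating wheel

### The job

Lock the decorating wheel so that it cannot turn: push the blue wheel round with the fingertips (its wooden pegs are there to push on) until one of its yellow-edged slots faces the steel locking bar, then push the red tab so that the bar slides into the slot, fully home. Nothing needs gripping: leave the orange bowl standing in the middle of the wheel, pick nothing up, and leave the other things on the table where they are.

Things in the scene. Friction and masses are not known exactly. Their poses are not given: they have to be found in the camera images.
- stand: the fixed decorating wheel (banding wheel) stand: grey round foot, column and a grey arm that carries the guide of the locking bar. It stands at varying places and yaws and cannot move. Origin: on the vertical axis of the wheel, on the table top (z = 0). Its x axis (level) is the direction in which the locking bar is pushed; the bar lies on the -x side of the wheel. The guide is a 30 x 44 mm grey block at x = -142 to -112 mm, top 72 mm above the table
- wheel (a joint): angle of the blue wheel head (rad), counter-clockwise seen from above; it turns freely both ways without stops and stays where it is left (friction about 0.08 N m). 0 means that slot0 faces the bar; with slot1 it is -2.094 (or 4.189), with slot2 it is 2.094. The wheel is a disc of 200 mm diameter, underside 50 mm and top 65 mm above the table, with three slots 24 mm wide cut 30 mm deep into its rim, 120 degrees apart and edged in yellow on the top; any slot will do
- slot0 (a point): middle of the mouth of the first slot, on the wheel's rim 100 mm from the axis, at the top face (65 mm up); turns with the wheel
- slot1 (a point): the same for the second slot, 120 degrees counter-clockwise (seen from above) of slot0
- slot2 (a point): the same for the third slot, 240 degrees counter-clockwise of slot0
- peg0 (a point): centre of the top of a wooden finger peg standing on the wheel, 16 mm diameter, 34 mm tall (65 to 99 mm above the table), 82 mm from the axis, midway between slot0 and slot1; pushing it sideways turns the wheel
- peg1 (a point): the same, midway between slot1 and slot2
- peg2 (a point): the same, midway between slot2 and slot0
- axis_top (a point): fixed point on the wheel's axis, at the height of the wheel's top face (65 mm up)
- gate (a point): fixed point 100 mm from the axis, straight in front of the bar's nose, at 65 mm height: a slot is lined up when the middle of its mouth is here
- lock_bar (a joint): travel of the locking bar (m): 0 drawn fully back (nose 8 mm clear of the wheel's rim), 0.034 fully home at its stop in the slot. The bar is steel, 14 mm wide and 12 mm thick with a rounded nose; it slides towards the wheel's axis with about 2 N of friction, stays where it is left, and butts against the rim when no slot faces it
- tab (a point): middle of the top edge of the outer face (the face turned away from the wheel) of the red thumb tab at the bar's outer end; the tab is an upright plate 44 mm wide, 12 mm thick, from 44 to 100 mm above the table; moves with the bar. At travel 0 this point is 192 mm from the axis
- bowl: orange bowl, 90 mm across and 55 mm high, standing loose near the middle of the wheel, its rim 120 mm above the table; turns with the wheel. Origin: centre of its underside
- paint_red: red paint bottle, 36 mm diameter, 115 mm tall, standing beside the locking bar. Origin: centre of its underside
- paint_black: black paint bottle, 36 mm diameter, 115 mm tall, standing beside the locking bar on the other side. Origin: centre of its underside
- mug: white mug, 82 mm diameter, 98 mm tall, with a handle. Origin: centre of its underside
- brush_jar: glass jar of 72 mm diameter with brushes up to 185 mm above the table. Origin: centre of its underside
- putty_tub: green tub, 84 mm diameter, 45 mm tall. Origin: centre of its underside
- glasses_case: pink glasses case, 160 x 62 x 40 mm. Origin: centre of its underside
- palette: round white paint palette, 160 mm diameter, 8 mm thick. Origin: centre of its underside
Things that resemble listed ones, but are neither listed nor needed, are in the scene too. Several things have the shape of the bowl; the one meant has the colours described above.

How it is judged:
On the way, in this order (a step that is already met when the one before it is completed fails the run):
1. a slot of the wheel faces the bar, to within 12 mm at the rim, while the bar is still drawn back (horizontal distance between any of slot0, slot1, slot2 and gate below 0.012 m and value of joint lock_bar below 0.007 m), for 0.1 s.
2. the bar is pushed fully home in the slot (horizontal distance between any of slot0, slot1, slot2 and gate below 0.009 m and value of joint lock_bar above 0.03 m), for 0.2 s.
At the end, for the whole second after the job is handed in: The locking bar is at least 30 mm in (of its 34 mm), inside a slot whose mouth is within 9 mm of the bar's line; wheel and bar are at rest, and the bowl stands upright on the wheel within 25 mm of its axis (all of step 2 and velocity of joint lock_bar between -0.01 and 0.01 m/s and velocity of joint wheel between -0.05 and 0.05 rad/s and horizontal distance between bowl and axis_top below 0.025 m and z of bowl in the frame of axis_top between -0.005 and 0.012 m and angle between bowl's own z axis and vertical below 0.15 rad and linear speed of bowl below 0.02 m/s); the robot touches nothing.
It fails at once if the bowl is lifted, tipped or pushed more than 25 mm off the wheel's middle (not (horizontal distance between bowl and axis_top below 0.025 m and z of bowl in the frame of axis_top between -0.005 and 0.012 m and angle between bowl's own z axis and vertical below 0.15 rad)).
It fails at once if another thing on the table is moved by more than 20 mm or picked up (distance of any of paint_red, paint_black, mug, brush_jar, putty_tub, glasses_case, palette from where it was at the start of the episode above 0.02 m).
It fails at once if another thing on the table is tipped (angle between any of paint_red, paint_black, mug, brush_jar, putty_tub, glasses_case, palette's own z axis and vertical above 0.3 rad).
It also fails if it takes over 45 s, if anything falls off the work surface, if the arm or the gripper's body presses on something with over 40 N, if the wrist force passes 120 N, or if a joint passes its speed limit or range.

### The arm

A 6-joint arm with a two-finger parallel gripper is mounted at the origin on the work surface. World frame = base frame: x ahead of the robot, y to its left, z up, the work surface at z = 0. Lengths are in m, angles in rad, forces in N, time in s.
With the tool pointing down it reaches from about 0.35 to 0.775 m from the base axis. Payload 5.5 kg.
Tool frame: the origin (TCP) lies at the very end of the fingers, on their centre line; the grasp point (between the pads) lies 19 mm behind it; z points along the fingers, y is the line along which they close (so a half turn about z gives the same grasp; the last joint's range is limited). The gripper opens to 85 mm and grips with 20 to 120 N. Pads are 22 mm wide; open, the fingers measure 114 mm over their backs; the gripper's body (76 mm by 85 mm) begins 54 mm behind the grasp point. The pads swing forward as they close: fully open they stand 13 mm farther back than shut.
Start: joints at [1.207, 0.313, 0.046, 1.304, 0, 1.431], TCP at [0.128, 0.561, 0.231] pointing down, gripper open.
Joint ranges: [-2.76, 2.76], [-0.86, 1.69], [-1.03, 1.26], [-2.2, 2.34], [-1.47, 1.5], [-3.14, 3.14]. Speed limits (rad/s): [2.57, 2.57, 3.14, 3.14, 3.14, 3.14].

### API

Orientations are given as a unit quaternion [w, x, y, z].
In Python, from workcell import env gives the robot as it stands. The module is installed in compiled form; this text tells all that it offers.
- The arm moves only by the tool jog_arm, never from a script. Its arguments are lists of equal length, an entry for each row: "gripper": the opening, from 0 (shut) to 1 (fully open); "offset": the shift along the world's x, y, z in cm, a list of three; "twist": the turn about the world's z in degrees. In form: {"gripper": [gripper, ...], "offset": [[dx, dy, dz], ...], "twist": [twist, ...]}. A call has exactly 8 rows; each row is the pose to reach, as a shift and turn from the pose commanded when the call began; what a row does not reach only later rows make up. A row lasts 1/8 s, in which the tool goes at most 62.5 mm and 10.7 degrees, less where a joint would pass 70% of its speed; a pose out of reach is approached as far as the arm can. A call with a gripper value outside its range is refused whole. The fingers move at their own pace and stop on an object; "squeeze" is the grip in N (left out, the last holds). Time passes only in rows, so rows that repeat a pose let the fingers close, or fill a call up. It gives the time, the measured TCP pose, the force, the opening and the grip force at its end, in the units of the state.
- env.get_state(): the state, without advancing time (a new reading comes with each control period).
- env.read_camera(name): name is "scene" or "top" or "wrist"; returns a dict with "image" (384x512x3 uint8, red, green, blue), "z_map" (384x512 float32, m along the optical axis (not along the pixel's ray), 0 where there is no reading), "fovy" (degrees; the focal length in pixels is half the picture's height over the tangent of half this angle, whatever the lens; pixels are square), "cx", "cy" (the principal point, pixels), "distortion" ([k1, k2, p1, p2, k3] as OpenCV has them; the pictures are not rectified), "cam_to_world" (4x4, takes a point from camera to world coordinates). Camera axes: x right, y up, looking along -z (the intrinsics and any distortion apply to the point x, -y, -z); pixel columns grow to the right and rows downward; lengths in m; the calibration is good to about 2 mm. A picture is of the moment at which its call begins.
- env.hand_in(): hands the job in; it is judged then, once.
The state is a dict: "clock": time; "joint_pos": joint angles; "qvel": joint speeds; "tau": joint torques, N m; "tcp_pos": TCP position; "orientation": TCP orientation; "wrist_force": force on the tool from outside, world axes, zero at the start; "ft_torque": the same for the moment, N m; "finger_gap": finger opening in m; "grip_force": force on a finger pad.
Only numpy, scipy, OpenCV 4.12 (cv2) and the standard library are available. Lean on these libraries where they do the work, as an engineer would, in place of code of your own. Each camera call takes 0.05 s, during which the arm holds its last target. There are 200 camera calls.

## Working session

There is one attempt and no reset: what is moved stays moved. The work goes in short steps, Python scripts to look and compute and a tool call to move; the robot and the scene stay as the last step left them, time stands still between calls to the robot, and variables do not carry over. Pictures are saved under pics/ and viewed, at most 10 in all, crops included, and the job is handed in when it is done.

Besides the shell and the picture viewer there is one more tool, called after "Emit:" as name(argument=value, ...), one argument or row to a line, values as JSON. jog_arm: Moves the arm, as the interface text tells. Its arguments: {"type":"object","properties":{"gripper":{"type":"array"},"offset":{"type":"array"},"twist":{"type":"array"},"squeeze":{"type":"number"}},"required":["gripper","offset","twist"]}

```bash
mkdir -p pics; cat > h.py <<'E'
import numpy as np, cv2
from workcell import env
def cam(n):
    c=env.read_camera(n); f=192/np.tan(np.radians(c['fovy'])/2)
    c['K']=np.array([[f,0,c['cx']],[0,f,c['cy']],[0,0,1.]]); return c
def ray(c,uv,z):
    "pixels -> world points on plane height z"
    p=cv2.undistortPoints(np.float64(uv).reshape(-1,1,2),c['K'],np.array(c['distortion'])).reshape(-1,2)
    d=np.c_[p[:,0],-p[:,1],-np.ones(len(p))]@c['cam_to_world'][:3,:3].T
    o=c['cam_to_world'][:3,3]
    return o+d*((z-o[2])/d[:,2])[:,None]
def save(c,n): cv2.imwrite('pics/'+n,c['image'][:,:,::-1])
E
python3 - <<'E'
from h import *
a=cam('top');b=cam('scene')
cv2.imwrite('pics/a.png',np.vstack([cv2.resize(a['image'],(800,600))])[:,:,::-1]); save(b,'b.png')
print(env.get_state()['clock'],a['cam_to_world'],a['distortion'])
np.save('a.npy',a,allow_pickle=True)
E
```

```text
0.1 [[ 0.00446615  0.98583808 -0.16764046  0.41611184]
 [-0.9999743   0.00346273 -0.0062774  -0.00723234]
 [-0.00560801  0.16766419  0.98582821  1.10619792]
 [ 0.          0.          0.          1.        ]] [0.02298162 0.         0.         0.         0.        ]
```

View pics/a.png

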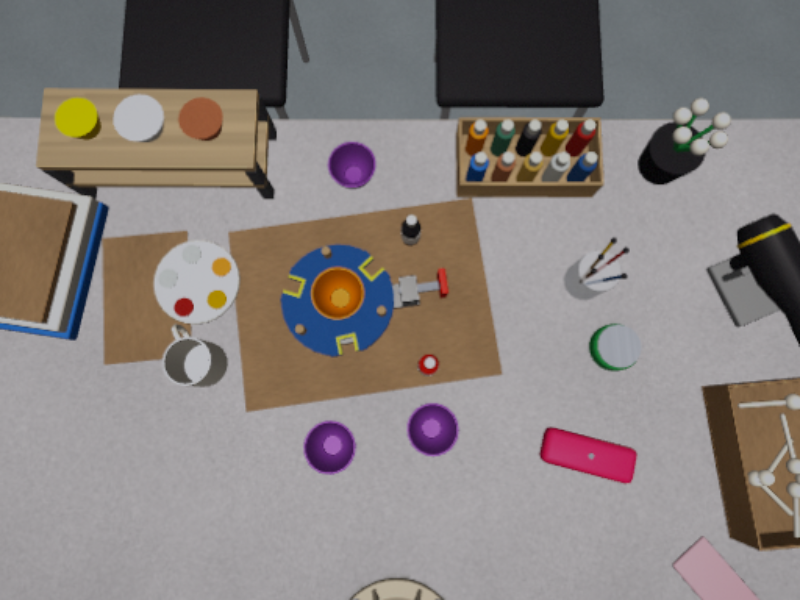

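View pics/b.png

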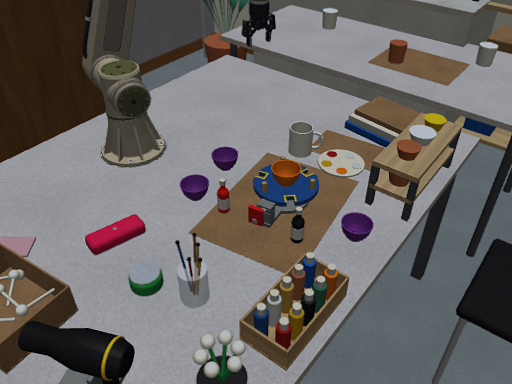

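The top view shows the wheel at about (338,300) in the enlarged picture. Its slots are at (371,268), (293,287) and (346,343), and its pegs at (326,251), (381,311) and (299,329). The tab is at (443,282), and the bottles are at (411,230) and (429,364).

```bash
cat > m.py <<'E'
from h import *
def measure(c):
    s=1.5625; hsv=cv2.cvtColor(c['image'],cv2.COLOR_RGB2HSV)
    box=np.zeros(hsv.shape[:2],np.uint8); box[140:245,165:300]=255
    def comps(lo,hi,amin):
        m=cv2.inRange(hsv,lo,hi)&box
        n,l,st,ce=cv2.connectedComponentsWithStats(m)
        return [(ce[i],st[i,4],np.argwhere(l==i)[:,::-1]) for i in range(1,n) if st[i,4]>=amin]
    blue=max(comps((100,120,40),(125,255,255),50),key=lambda t:t[1])[2]
    hull=cv2.convexHull(blue.astype(np.int32)).reshape(-1,2)
    P=ray(c,hull,.065)[:,:2]
    (ax,ay),r=cv2.minEnclosingCircle(P.astype(np.float32)); A=np.array([ax,ay])
    print('axis',A.round(4),'r',round(r,4))
    for nm,lo,hi,z,am in [('yellow',(24,120,100),(35,255,255),.065,8),('red',(0,170,80),(5,255,255),.1,15),('orange',(8,180,120),(20,255,255),.12,60),('wood',(8,60,60),(20,175,255),.099,10)]:
        for ce,n,px in comps(lo,hi,am):
            p=ray(c,[ce],z)[0,:2]; d=p-A
            if n<1500: print(nm,(ce*s).round(),n,p.round(4),'r',np.hypot(*d).round(4),'ang',np.degrees(np.arctan2(d[1],d[0])).round(1))
E
python3 - <<'E'
from m import *
c=np.load('a.npy',allow_pickle=True).item(); measure(c)
# known points (pixel /1.5625): bottle tops z .115, pegs z .099, tab z .1, guide
pts={'black':((411,217),.115),'red':((429,363),.115),'peg a':((326,250),.099),'peg b':((381,310),.099),'peg c':((299,328),.099),'tab1':((440,269),.1),'tab2':((444,295),.1),'guide':((408,290),.072),'mug':((187,362),.098),'purple':((432,420),.055)}
for k,(uv,z) in pts.items(): print(k,ray(c,[np.array(uv)/1.5625],z)[0].round(3))
E
```

```text
axis [0.5842 0.1069] r 0.0987
yellow [370. 269.] 64 [0.6381 0.0505] r 0.0781 ang -46.3
yellow [295. 287.] 64 [0.6057 0.1819] r 0.078 ang 74.0
yellow [346. 342.] 54 [0.5086 0.0892] r 0.0776 ang -166.8
red [442. 281.] 80 [ 0.6098 -0.0759] r 0.1846 ang -82.1
red [427. 364.] 72 [ 0.4684 -0.0499] r 0.1949 ang -126.4
orange [338. 292.] 768 [0.5865 0.0988] r 0.0085 ang -74.1
wood [381. 310.] 26 [0.5597 0.0278] r 0.0829 ang -107.2
wood [300. 329.] 29 [0.5276 0.1652] r 0.0813 ang 134.2
black [ 0.719 -0.022  0.115]
red [ 0.47  -0.052  0.115]
peg a [0.664 0.124 0.099]
peg b [0.56  0.028 0.099]
peg c [0.529 0.166 0.099]
tab1 [ 0.631 -0.072  0.1  ]
tab2 [ 0.586 -0.079  0.1  ]
guide [ 0.599 -0.018  0.072]
mug [0.471 0.351 0.098]
purple [ 0.376 -0.059  0.055]
```

```bash
python3 - <<'E'
from h import *
c=np.load('a.npy',allow_pickle=True).item()
cv2.imwrite('pics/c.png',cv2.resize(c['image'][140:250,165:305],None,fx=5.4,fy=5.4,interpolation=cv2.INTER_CUBIC)[:,:,::-1])
E
```

```text
(no output)
```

View pics/c.png

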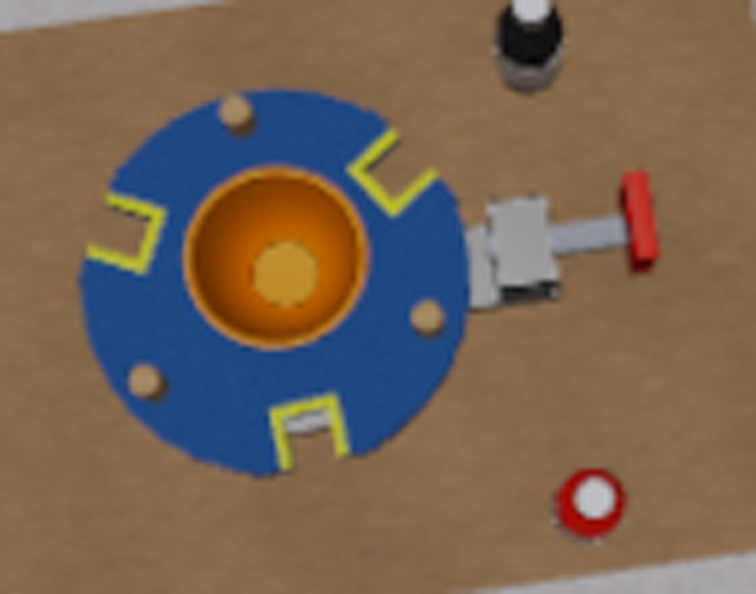

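The close crop confirms the layout. Slot (395,175) lies about 35° counter-clockwise of the bar's line, so the wheel has to turn clockwise. I'll push the lower-left peg, at (147,380) in the crop.

```bash
python3 - <<'E'
from h import *
from scipy.spatial.transform import Rotation as R
s=env.get_state(); q=s['orientation']; M=R.from_quat(np.roll(q,-1)).as_matrix()
print(M.round(3),s['tcp_pos'],s['finger_gap'])
A=np.array([.584,.107]); t=s['tcp_pos']
for a in (165,155,150,140,130,120,112):
    r=np.radians(a); p=A+.082*np.array([np.cos(r),np.sin(r)]); print(a,p.round(4),((p-t[:2])*100).round(1))
E
```

```text
[[-0.975  0.222 -0.001]
 [ 0.222  0.975 -0.002]
 [ 0.    -0.002 -1.   ]] [0.12742641 0.56022209 0.23049596] 0.08551773947358886
165 [0.5048 0.1282] [ 37.7 -43.2]
155 [0.5097 0.1417] [ 38.2 -41.9]
150 [0.513 0.148] [ 38.6 -41.2]
140 [0.5212 0.1597] [ 39.4 -40.1]
130 [0.5313 0.1698] [ 40.4 -39. ]
120 [0.543 0.178] [ 41.6 -38.2]
112 [0.5533 0.183 ] [ 42.6 -37.7]
```

Emit:
jog_arm(
  gripper=[0,0,0,0,0,0,0,0],
  offset=[
    [5,-5.5,0],
    [10,-11,0],
    [14,-16,0],
    [18,-20.5,0],
    [22,-25,0],
    [26,-29.5,0],
    [30,-34,0],
    [34,-38,-2],
  ],
  twist=[0,-3,-6,-9,-12,-15,-17,-17],
)

```text
clock: 1.1
tcp_pos: [0.4609, 0.1878, 0.2155]
orientation: [0.001, 0.258, 0.966, 0.001]
wrist_force: [0.5, 0.8, -0.6]
finger_gap: 0.0002
grip_force: 0.0
```

Emit:
jog_arm(
  gripper=[0,0,0,0,0,0,0,0],
  offset=[
    [3,-3.5,-4],
    [3.7,-5,-8],
    [3.7,-5.2,-11],
    [3.7,-5.2,-12.5],
    [3.7,-5.2,-13],
    [3.7,-5.2,-13],
    [3.7,-5.2,-13],
    [3.7,-5.2,-13],
  ],
  twist=[0,0,0,0,0,0,0,0],
)

```text
clock: 2.1
tcp_pos: [0.4967, 0.1378, 0.0857]
orientation: [0.001, 0.257, 0.966, 0.0]
wrist_force: [-0.7, 0.1, 0.5]
finger_gap: -0.0001
grip_force: 0.0
```

Emit:
jog_arm(
  gripper=[0,0,0,0,0,0,0,0],
  offset=[
    [0.9,0.4,-0.5],
    [1.6,1.0,-0.5],
    [2.0,1.6,-0.5],
    [2.5,2.2,-0.5],
    [3.5,3.2,-0.5],
    [4.2,3.7,-0.5],
    [4.9,4.1,-0.5],
    [4.9,4.1,-0.5],
  ],
  twist=[0,0,-5,-10,-20,-25,-30,-30],
)

```text
clock: 3.1
tcp_pos: [0.5459, 0.179, 0.0795]
orientation: [0.0, 0.498, 0.867, 0.0]
wrist_force: [1.0, 0.2, 0.6]
finger_gap: -0.0001
grip_force: 0.0
```

```bash
python3 - <<'E'
from m import *
c=cam('top'); measure(c)
cv2.imwrite('pics/d.png',cv2.resize(c['image'][120:260,130:305],None,fx=4,fy=4)[:,:,::-1])
E
```

```text
axis [0.5847 0.1072] r 0.099
yellow [308. 266.] 63 [0.6425 0.1595] r 0.0779 ang 42.2
yellow [380. 289.] 49 [0.6029 0.0317] r 0.0776 ang -76.4
yellow [322. 341.] 53 [0.5095 0.1318] r 0.0791 ang 161.8
red [442. 282.] 84 [ 0.6091 -0.076 ] r 0.1848 ang -82.4
red [427. 365.] 71 [ 0.4683 -0.0499] r 0.1955 ang -126.6
orange [338. 294.] 779 [0.5837 0.0997] r 0.0076 ang -97.5
wood [351. 253.] 31 [0.6597 0.0808] r 0.0795 ang -19.4
wood [367. 332.] 25 [0.5227 0.0514] r 0.0833 ang -138.0
```

View pics/d.png

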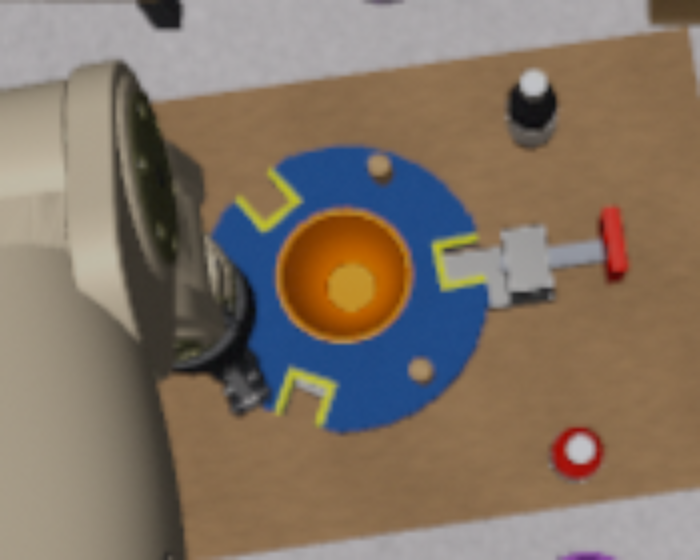

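The wheel has turned about 31° and its right-hand slot, at (460,262), is nearly in line with the bar. It needs about 4.7° more, so I'll nudge it, back off and lift.

Emit:
jog_arm(
  gripper=[0,0,0,0,0,0,0,0],
  offset=[
    [0.3,0.2,0],
    [0.5,0.3,0],
    [0.6,0.3,0],
    [0.6,0.3,0],
    [0.0,0.0,0],
    [-1.0,-0.5,0],
    [-1.5,-0.5,4],
    [-1.5,-0.5,8],
  ],
  twist=[-2,-4,-4,-4,-4,-4,-4,-4],
)

```text
clock: 4.15
tcp_pos: [0.5284, 0.173, 0.1602]
orientation: [-0.001, 0.529, 0.849, -0.001]
wrist_force: [0.4, -0.2, -0.4]
finger_gap: 0.0002
grip_force: 0.0
```

```bash
python3 - <<'E'
from m import *
c=cam('top'); measure(c)
# bar line: grey bar + tab direction via red tab minAreaRect
hsv=cv2.cvtColor(c['image'],cv2.COLOR_RGB2HSV); 
m=cv2.inRange(hsv,(0,170,120),(5,255,255)); m[:,:270]=0; m[:165]=0; m[205:]=0; m[:,300:]=0
p=np.argwhere(m)[:,::-1]; P=ray(c,p,.1)[:,:2]; r=cv2.minAreaRect(P.astype(np.float32)*1000); print(r)
print(env.get_state()['tcp_pos'])
cv2.imwrite('pics/e.png',cv2.resize(c['image'][140:240,190:305],None,fx=6,fy=6,interpolation=cv2.INTER_CUBIC)[:,:,::-1])
E
```

```text
axis [0.5843 0.1072] r 0.0987
yellow [310. 265.] 64 [0.6453 0.1569] r 0.0786 ang 39.2
yellow [380. 291.] 46 [0.5983 0.0318] r 0.0767 ang -79.5
yellow [319. 340.] 53 [0.5112 0.1359] r 0.0785 ang 158.5
red [442. 282.] 84 [ 0.6089 -0.0761] r 0.1849 ang -82.3
red [427. 365.] 70 [ 0.4681 -0.05  ] r 0.1955 ang -126.5
orange [338. 294.] 776 [0.5833 0.0998] r 0.0074 ang -97.4
wood [353. 253.] 27 [0.6581 0.0768] r 0.0798 ang -22.4
wood [317. 311.] 10 [0.5571 0.1363] r 0.0398 ang 133.0
wood [352. 314.] 10 [0.5525 0.0767] r 0.0441 ang -136.1
wood [365. 333.] 28 [0.52   0.0547] r 0.083 ang -140.7
((610.9818115234375, -76.24209594726562), (42.20041275024414, 11.864151000976562), 8.912413597106934)
[0.53167942 0.17359299 0.16642773]
```

View pics/e.png

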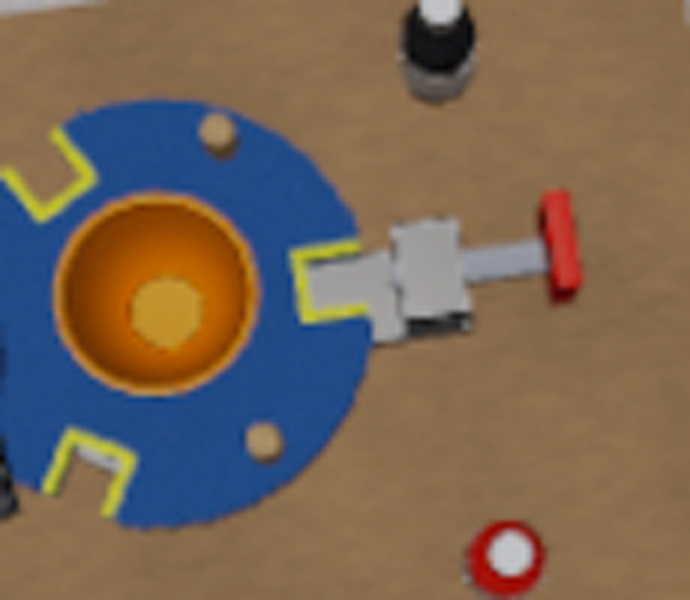

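The slot at (335,285) now lines up with the bar to about 1°, or 1–2 mm. The bar is still drawn back and the bowl is standing in place. Next I'll move over to the outer side of the tab.

Emit:
jog_arm(
  gripper=[0,0,0,0,0,0,0,0],
  offset=[
    [1,-3,2],
    [2.5,-8,2],
    [4,-13.5,2],
    [6,-19,2],
    [7.5,-24.5,2],
    [8.7,-29.4,1],
    [8.7,-29.9,0],
    [8.7,-29.9,0],
  ],
  twist=[-3,-6,-9,-12,-15,-18,-18,-18],
)

```text
clock: 5.2
tcp_pos: [0.6156, -0.1255, 0.1584]
orientation: [-0.001, 0.655, 0.755, -0.0]
wrist_force: [-0.2, -0.3, 0.1]
finger_gap: -0.0
grip_force: 0.0
```

Emit:
jog_arm(
  gripper=[0,0,0,0,0,0,0,0],
  offset=[
    [0,0,-1],
    [0,0,-3],
    [0,0,-5.5],
    [0,0,-8],
    [0,0,-9],
    [0,0,-9],
    [0,0,-9],
    [0,0,-9],
  ],
  twist=[0,0,0,0,0,0,0,0],
)

```text
clock: 6.2
tcp_pos: [0.6179, -0.1257, 0.0709]
orientation: [0.001, 0.655, 0.756, 0.0]
wrist_force: [0.1, -0.1, -0.2]
finger_gap: -0.0002
grip_force: 0.0
```

Emit:
jog_arm(
  gripper=[0,0,0,0,0,0,0,0],
  offset=[
    [-0.2,1.5,0],
    [-0.4,2.7,0],
    [-0.5,3.4,0],
    [-0.6,4.0,0],
    [-0.7,4.6,0],
    [-0.8,5.2,0],
    [-0.9,5.8,0],
    [-0.9,6.1,0],
  ],
  twist=[0,0,0,0,0,0,0,0],
)

```text
clock: 7.2
tcp_pos: [0.6079, -0.0642, 0.0697]
orientation: [-0.0, 0.655, 0.756, -0.0]
wrist_force: [-0.2, -1.2, 0.5]
finger_gap: 0.0001
grip_force: 1.0
```

Force is low, so the bar isn't at its stop yet. I'll keep pushing in small steps.

Emit:
jog_arm(
  gripper=[0,0,0,0,0,0,0,0],
  offset=[
    [0,0.1,0],
    [0,0.2,0],
    [0,0.3,0],
    [-0.1,0.4,0],
    [-0.1,0.5,0],
    [-0.1,0.6,0],
    [-0.1,0.6,0],
    [-0.1,0.6,0],
  ],
  twist=[0,0,0,0,0,0,0,0],
)

```text
clock: 8.2
tcp_pos: [0.6078, -0.061, 0.0697]
orientation: [0.002, 0.656, 0.755, -0.001]
wrist_force: [-0.2, -9.8, -2.4]
finger_gap: 0.0001
grip_force: 4.8
```

```bash
python3 - <<'E'
from m import *
c=cam('top'); measure(c)
cv2.imwrite('pics/f.png',cv2.resize(c['image'][140:240,190:305],None,fx=6,fy=6,interpolation=cv2.INTER_CUBIC)[:,:,::-1])
E
```

```text
axis [0.5844 0.107 ] r 0.0986
yellow [310. 265.] 63 [0.645  0.1568] r 0.0785 ang 39.4
yellow [375. 287.] 10 [0.6059 0.0412] r 0.0692 ang -71.8
yellow [320. 340.] 54 [0.5111 0.1358] r 0.0787 ang 158.5
orange [339. 294.] 751 [0.5833 0.0984] r 0.0086 ang -96.7
wood [353. 253.] 27 [0.6581 0.0768] r 0.0796 ang -22.2
wood [288. 304.] 28 [0.5698 0.1855] r 0.0798 ang 100.5
wood [317. 311.] 10 [0.5571 0.1363] r 0.04 ang 132.8
```

View pics/f.png

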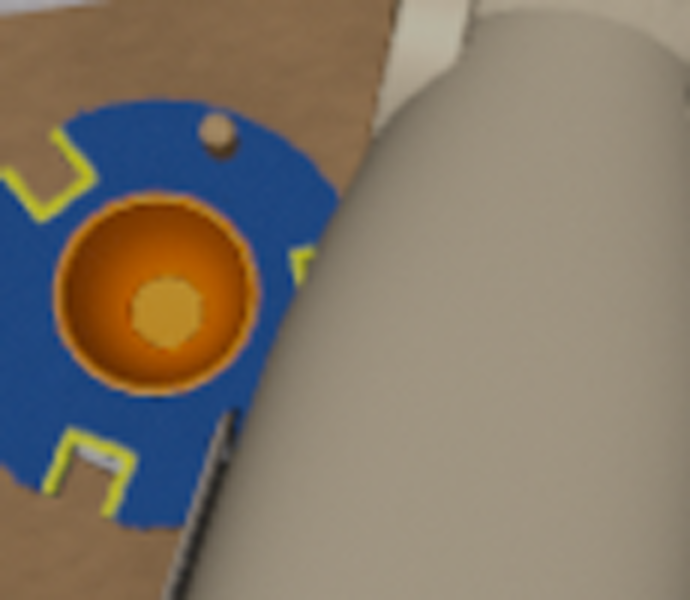

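The arm hides the bar in this view. The wheel hasn't moved, and the force rose to 10 N as if at the stop. I'll back off and check.

Emit:
jog_arm(
  gripper=[0,0,0,0,0,0,0,0],
  offset=[
    [0,0.2,0],
    [0,0.2,0],
    [0.1,-1,0],
    [0.4,-3,0],
    [0.6,-5,0],
    [0.8,-8,3],
    [0.8,-13,8],
    [0.8,-18,12],
  ],
  twist=[0,0,0,0,0,0,0,0],
)

```text
clock: 9.25
tcp_pos: [0.6151, -0.2328, 0.185]
orientation: [0.0, 0.655, 0.756, 0.0]
wrist_force: [1.9, -0.8, -0.0]
finger_gap: -0.0001
grip_force: 0.0
```

```bash
python3 - <<'E'
from m import *
c=cam('top'); measure(c)
cv2.imwrite('pics/g.png',cv2.resize(c['image'][140:240,190:305],None,fx=6,fy=6,interpolation=cv2.INTER_CUBIC)[:,:,::-1])
E
```

```text
axis [0.5843 0.107 ] r 0.0986
yellow [310. 265.] 62 [0.6452 0.1567] r 0.0786 ang 39.2
yellow [380. 291.] 46 [0.5983 0.0318] r 0.0765 ang -79.5
yellow [320. 340.] 54 [0.5111 0.1358] r 0.0786 ang 158.6
red [423. 284.] 80 [ 0.6043 -0.0428] r 0.1511 ang -82.4
red [427. 365.] 71 [ 0.4683 -0.05  ] r 0.1953 ang -126.5
orange [338. 294.] 780 [0.5834 0.0999] r 0.0072 ang -97.5
wood [353. 253.] 27 [0.6581 0.0768] r 0.0797 ang -22.3
wood [288. 304.] 28 [0.5698 0.1855] r 0.0798 ang 100.5
wood [317. 311.] 10 [0.5571 0.1363] r 0.04 ang 132.9
wood [352. 314.] 10 [0.5525 0.0767] r 0.044 ang -136.3
wood [365. 333.] 27 [0.5202 0.0548] r 0.0827 ang -140.8
```

View pics/g.png

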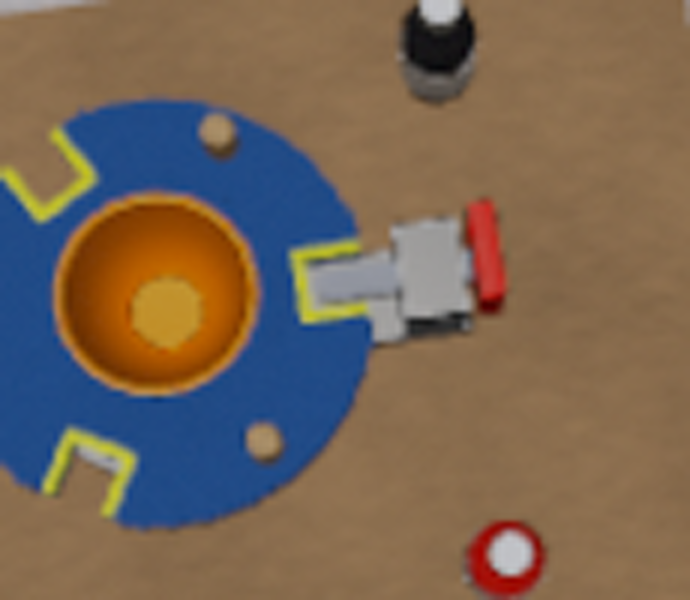

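The bar (310–395, 280) is well inside the slot. The tab moved from r = 184.9 mm to 151.1 mm, so travel is about 34 mm and the bar is at its stop. The arm is clear of everything.

```bash
python3 -c "
from workcell import env
print(env.hand_in())"
```

```text
the job is handed in; nothing more can be done
None
```

The wheel is locked: I turned one slot to within about 1° of the bar's line and pushed the bar in about 34 mm, to its stop. The bowl is still standing in the middle of the wheel, and the job is handed in, but the hand-in gave no verdict.

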